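# Line up the jars and index the rack's stop

### The job

In the white jar rack, line the three squat amber jars up in one straight row, each touching the low lip on the far side of the tray. Then pull up the black plunger knob of the sliding stop, slide the stop one hole towards the jars so that it closes the row up against the end plate, and let the pin go fully home in that next hole. Finish still gripping the knob with the pin home, so that I can fit the safety clip while you hold it, and leave everything else where it stands.

Things in the scene. Friction and masses are not known exactly. Their poses are not given: they have to be found in the camera images.
- rack: fixed white steel rack; position and yaw (within 0.3 rad) change. Origin on the bench (z 0) under the tray; its x points across the row away from the robot, y along the row, z up. In its frame, mm: tray floor top z 4; near lip x -74 to -70, top z 20; end plates 4 thick, top z 68, inner faces at y -150 (the row's end) and y +196
- tray_corner (a point): corner on the tray floor where the far lip (inner face rack x +50 mm, top z 20, 4 thick) meets the end plate (inner face rack y -150 mm). A jar touching the far lip has its centre at rack x +28; the closed-up row has its jar centres at about rack y -128, -84 and -40 mm
- next_hole (a point): the next hole, on the top face of the square steel tube that carries the stop: 25 mm wide, along rack y at rack x -90 mm, z 37.5 to 62.5. Holes of 10 mm, every 40 mm along the tube. This one is at rack y +56; the pin starts in the one at +96
- stop (a joint): slide of the stop along the tube, m: 0 = in its starting hole, growing towards the end plate and the jars (rack -y); next hole at 0.040. Aluminium sleeve 33 x 33 mm, 90 long, top z 66.5. Friction 1 to 2 N; it cannot move more than about 1 mm off a hole while the pin is in it. At 0.040 its plate is 4 mm from a closed-up row; it pushes on jars in its way
- stop_face (a point): middle of the stop's face towards the jars: the cross plate on the sleeve's leading end, 4 mm thick, rack x -106 to +44 mm, z 14 to 58. It faces rack -y and is at rack y +26 mm minus the joint value of stop; the sleeve lies behind it (rack +y)
- plunger (a joint): lift of the spring plunger, m: 0 = pin fully home (knob down), limit 0.012. Its 8 mm round-nosed pin stands 8 mm deep in the tube's hole, so it is clear above 0.008. A spring pushes it down with 4.5 N at 0, rising to 8 N at 0.012: over a hole it drops home when let down, between holes it rests on the tube at 0.008
- knob (a point): centre of the plunger's black upright cylindrical knob, 28 mm in diameter, 24 mm tall. With the pin home it is 94.5 mm above the bench, 28 mm above the sleeve's top, at rack x -90, y +96 mm minus the joint value of stop. Below it a gland 18 mm wide, 11 mm tall stands on the sleeve. It moves with the stop and lifts straight up
- jar_a: squat amber glass jar with paper label and white screw lid, straight sided, 44 mm in diameter, 48 mm tall, 0.1 to 0.2 kg. Origin: centre of its underside, z up. One of three alike that stand loose on the rack's tray floor, between end plate and stop, out of line; which one stands where changes
- jar_b: squat amber glass jar with paper label and white screw lid, straight sided, 44 mm in diameter, 48 mm tall, 0.1 to 0.2 kg. Origin: centre of its underside, z up. One of three alike that stand loose on the rack's tray floor, between end plate and stop, out of line; which one stands where changes
- jar_c: squat amber glass jar with paper label and white screw lid, straight sided, 44 mm in diameter, 48 mm tall, 0.1 to 0.2 kg. Origin: centre of its underside, z up. One of three alike that stand loose on the rack's tray floor, between end plate and stop, out of line; which one stands where changes
- dropper: bystander: small amber dropper bottle, 32 mm in diameter, 66 mm tall, standing in the tray behind the stop. Origin: centre of its underside
- amber_bottle: bystander: tall stoppered amber bottle, 68 mm in diameter, 140 mm tall, beyond the rack. Origin: centre of its underside
- clear_bottle: bystander: stoppered clear bottle, 60 mm in diameter, 120 mm tall, beyond the rack. Origin: centre of its underside
- beaker: bystander: glass beaker, 68 mm wide, 85 mm tall, beside the rack's end plate. Origin: centre of its underside
- mortar: bystander: white mortar bowl, 96 mm wide, 50 mm tall, beside the rack's end plate. Origin: centre of its underside
- spatula: bystander: slim double-ended steel lab spatula, 170 mm long, 12 wide, 6 thick, lying in front of the rack. Origin: its middle, on the bench
- spare_lid: bystander: loose white jar lid, 44 mm in diameter, 14 mm tall, lying in front of the rack. Origin: centre of its underside
There are look-alikes about, which are no part of the job. Leave any pink look-alike of the jar_c alone.

How it is judged:
By the outcome, as a careful person would: the job done as asked, in the order asked, and still so for the second after the job is handed in, while the arm keeps its last pose, push and grip.
It also fails if it takes over 58 s, if anything falls off the work surface, if the arm or the gripper's body presses on something with over 40 N, if the wrist force passes 120 N, or if a joint passes its speed limit or range.

### The arm

A 6-joint arm with a two-finger parallel gripper is mounted at the origin on the work surface. World frame = base frame: x ahead of the robot, y to its left, z up, the work surface at z = 0. Lengths are in m, angles in degrees, forces in N, time in s.
With the tool pointing down it reaches from about 0.25 to 0.85 m from the base axis. Payload 12.5 kg.
Tool frame: the origin (TCP) lies midway between the tips of the shut fingers; the grasp point (between the pads) lies 19 mm behind it; z points along the fingers, y is the line along which they close (so a half turn about z gives the same grasp; the last joint's range is limited). The gripper opens to 93 mm and grips with 3 to 60 N. Pads are 15 mm wide; open, the fingers measure 128 mm over their backs; the gripper's body (75 mm by 188 mm) begins 65 mm behind the grasp point.
Start: joints at [-68.56, 20.094, 94.641, -0, 65.266, -4.847], TCP at [0.244, -0.493, 0.219] pointing down, gripper open.
Joint ranges: [-157.81, 157.81], [-45, 120.19], [0.68, 151.7], [-89.99, 269.99], [4.06, 180], [-164.3, 164.3]. Speed limits (degrees/s): [127.2, 127.2, 159.86, 180, 180, 180].

### API

Orientations are given as a 3x3 rotation matrix whose columns are the frame's x, y, z axes.
In Python, from plant import arm gives the robot as it stands.
- The arm moves only by the shell command python3 -m pendant 'ROWS' [FORCE]. ROWS is JSON, a list of rows, each an object with "translation": the shift along the tool's x, y, z in m, a list of three; "twist": the turn, a rotation vector about the tool's x, y, z in rad, a list of three; "grip": the opening, from 0 (shut) to 1 (fully open). In form: [{"translation": [x, y, z], "twist": [wx, wy, wz], "grip": grip}, ...]. A call has 1 to 20 rows; each row is the pose to reach, as a shift and turn from the pose commanded when the call began, along the tool's axes at that moment; what a row does not reach only later rows make up. A row lasts 1/10 s, in which the tool goes at most 50 mm and 8.59 degrees, less where a joint would pass 70% of its speed; a pose out of reach is approached as far as the arm can. A call with a gripper value outside its range is refused whole. The fingers move at their own pace and stop on an object; FORCE is the grip in N (left out, the last holds). Time passes only in rows, so rows that repeat a pose let the fingers close. It gives the time, the measured TCP pose, the force, the opening and the grip force at its end, in the units of the state.
- arm.get_obs(): the state, without advancing time (a new reading comes with each control period).
- arm.get_image(name): name is "side" or "top" or "wrist"; returns a dict with "pixels" (400x640x3 uint8, red, green, blue), "fx", "fy", "cx", "cy" (pixels), "eye" and "orientation" of the camera in the world; the wrist camera has in their place "mount" (4x4, takes a point from camera to tool coordinates, whose origin is the TCP and whose axes are the flange's). Camera axes: x right, y up, looking along -z (the intrinsics and any distortion apply to the point x, -y, -z); pixel columns grow to the right and rows downward; lengths in m; the calibration is good to about 2 mm. A picture is of the moment at which its call begins: read the wrist's pose just before it. There is no depth.
- arm.finish_job(): hands the job in; it is judged then, once.
Trained networks look in a picture, given as the dict that the camera call returned (one of the last four; its "shot" number tells which), for a name from the list of things; names that differ only in an ending like _2 or _b are one class to them, and where a whole thing is asked for, a point or a joint stands for the part that bears it (a point fixed in the world has none). Each returns a list of dicts, best first, with "conf" (0 to 1); they miss things now and then, are a little off and sometimes report something else, mostly with a low value. They report only what shows in the picture. A call takes as long as a camera call. They do not tell look-alikes from the thing itself.
- arm.recognise(picture, query): "xy" ([column, row] in pixels, amid what is visible of it).
- arm.tip_of(picture, query): "xy" ([column, row] in pixels: a listed point, or the origin of a listed thing).
The state is a dict: "time": time; "joints": joint angles; "joint_velocities": joint speeds; "effort": joint torques, N m; "tool_pos": TCP position; "eef_rot": TCP orientation; "force": force on the tool from outside, world axes, zero at the start; "ft_torque": the same for the moment, N m; "width": finger opening in m; "finger_force": force on a finger pad.
Only numpy, scipy, OpenCV 4.12 (cv2) and the standard library are available. Lean on these libraries where they do the work, as an engineer would, in place of code of your own. Each camera call takes 0.05 s, during which the arm holds its last target. There are 200 camera calls.

## Working session

There is one attempt and no reset: what is moved stays moved. The work goes in short steps, Python scripts to look and compute and a shell command to move; the robot and the scene stay as the last step left them, time stands still between calls to the robot, and variables do not carry over. Pictures are saved under pics/ and viewed, at most 10 in all, crops included, and the job is handed in when it is done.

```bash
mkdir -p pics; ls
cat > h.py <<'E'
import numpy as np, cv2
from plant import arm
def ray(p,xy,obs=None):
    d=np.array([(xy[0]-p['cx'])/p['fx'],-(xy[1]-p['cy'])/p['fy'],-1.0])
    if 'mount' in p:
        M=np.array(p['mount']);R=np.array(obs['eef_rot']);t=np.array(obs['tool_pos'])
        return R@M[:3,3]+t, R@M[:3,:3]@d
    return np.array(p['eye']),np.array(p['orientation'])@d
def at_z(p,xy,z,obs=None):
    e,d=ray(p,xy,obs); return e+d*(z-e[2])/d[2]
def proj(p,X,obs=None):
    if 'mount' in p:
        M=np.array(p['mount']);R=np.array(obs['eef_rot']);t=np.array(obs['tool_pos'])
        Rc=R@M[:3,:3];e=R@M[:3,3]+t
    else: Rc=np.array(p['orientation']);e=np.array(p['eye'])
    c=Rc.T@(np.array(X)-e); return p['cx']+p['fx']*c[0]/-c[2], p['cy']-p['fy']*c[1]/-c[2]
def save(p,n): cv2.imwrite('pics/'+n,p['pixels'][:,:,::-1])
E
python3 - <<'E'
from h import *
for n in ('side','top'):
    p=arm.get_image(n);save(p,n+'1.png');print(n,[k for k in p if k!='pixels'],p['eye'],p['fx'])
    for q,z in (('tray_corner',.004),('next_hole',.0625),('stop_face',.036),('knob',.0945),('jar_a',.004),('dropper',.004),('spare_lid',0),('beaker',0)):
        for r in arm.tip_of(p,q)[:5]: print(q,np.round(r['xy'],1),round(r['conf'],2),at_z(p,r['xy'],z).round(4))
o=arm.get_obs();print(o)
E
```

```text
pics
side ['fx', 'fy', 'cx', 'cy', 'eye', 'orientation', 'shot'] [0.46306179 0.46993946 0.67364792] 391.4672441971886
tray_corner [293.7 172.5] 0.95 [ 0.7009 -0.1231  0.004 ]
next_hole [355.8 228.7] 0.94 [0.5181 0.0331 0.0625]
stop_face [315.3 222.4] 0.86 [0.6022 0.0232 0.036 ]
knob [359.5 233.4] 0.53 [0.5065 0.0641 0.0945]
knob [313.2 180. ] 0.33 [ 0.6247 -0.035   0.0945]
jar_a [195.6 226.3] 0.88 [0.8461 0.0848 0.004 ]
jar_a [312.  191.6] 0.85 [ 0.6419 -0.0792  0.004 ]
jar_a [312.9 221.3] 0.75 [ 6.149e-01 -4.000e-04  4.000e-03]
jar_a [403.6 326. ] 0.73 [0.3945 0.1699 0.004 ]
jar_a [424.4 188.1] 0.69 [ 0.4004 -0.1652  0.004 ]
dropper [305.8 265.6] 0.74 [0.596  0.1058 0.004 ]
dropper [390.2 207.6] 0.54 [ 0.4647 -0.0858  0.004 ]
spare_lid [399.7 281.6] 0.9 [0.415  0.0839 0.    ]
beaker [283.8 133.7] 0.6 [ 0.7726 -0.2498  0.    ]
top ['fx', 'fy', 'cx', 'cy', 'eye', 'orientation', 'shot'] [ 0.53011795 -0.00301553  1.16574766] 490.8260746207845
tray_corner [387.4 174.9] 0.55 [ 0.7103 -0.1331  0.004 ]
next_hole [314.3 257.8] 0.64 [0.5133 0.0375 0.0625]
stop_face [321.2 213.5] 0.94 [0.6146 
[... 725 characters left out ...]
     6.52653848e+01, -4.84786398e+00]), 'joint_velocities': array([ 0.03296978,  0.01060054, -0.03860687,  0.0158754 , -0.05711565,
        0.04477404]), 'effort': array([ 1.25572064e-03, -4.97250938e+01, -2.85481703e+01,  7.01337587e-02,
        2.20097305e-02, -1.03637760e-05]), 'tool_pos': array([ 0.24359079, -0.49309976,  0.21864351]), 'eef_rot': array([[ 8.96561794e-01,  4.42918669e-01, -4.58566832e-05],
       [ 4.42918667e-01, -8.96561795e-01, -3.52706430e-05],
       [-5.67353764e-05,  1.13115300e-05, -9.99999998e-01]]), 'force': array([0.3043043 , 0.22919529, 0.1378532 ]), 'ft_torque': array([ 0.02465208, -0.02770511, -0.03510757]), 'finger_force': 0.0, 'width': 0.09307752880892325}
```

Run:
```python
import cv2
a=cv2.imread('pics/top1.png')[130:340,230:470];b=cv2.imread('pics/side1.png')[110:350,170:450]
cv2.imwrite('pics/t2.png',cv2.resize(a,None,fx=3,fy=2.8,interpolation=2)[:600]);cv2.imwrite('pics/s2.png',cv2.resize(b,None,fx=2.5,fy=2.5,interpolation=2))
```

```text
(no output)
```

View pics/t2.png

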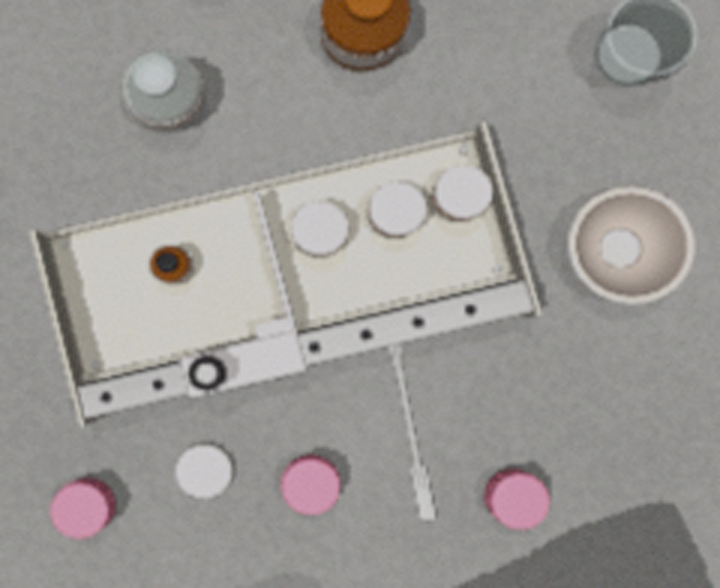

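View pics/s2.png

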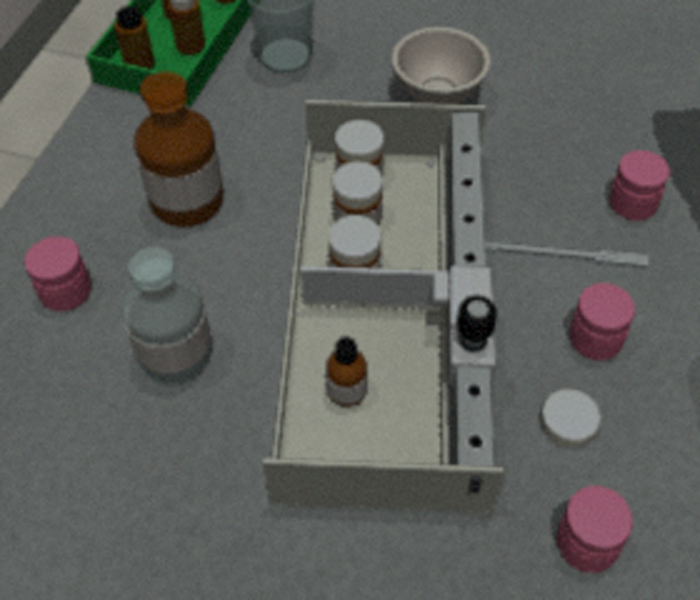

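Top crop: three white-lidded amber jars stand in the tray at image px ≈(337,211), (363,205) and (384,198). The pink look-alikes are all outside the rack, so they stay untouched. The knob is at ≈(299,263), and holes are visible on both sides of the sleeve. Next I fit the rack frame from the holes.

```bash
cat >> h.py <<'E'
def fit(P,Q): # rack xy P -> world xy Q
    P,Q=np.array(P,float),np.array(Q,float);a,b=P-P.mean(0),Q-Q.mean(0)
    y=np.arctan2((a[:,0]*b[:,1]-a[:,1]*b[:,0]).sum(),(a*b).sum());R=np.array([[np.cos(y),-np.sin(y)],[np.sin(y),np.cos(y)]])
    t=Q.mean(0)-R@P.mean(0);return y,R,t,np.linalg.norm(P@R.T+t-Q,axis=1)
E
python3 - <<'E'
from h import *
p=arm.get_image('top')
T=lambda c:(230+c[0]/3-.3,130+c[1]/2.8-.3)
holes=[(470,310),(418,322),(366,334),(315,347),(158,384),(106,397)]
hy=[-.104,-.064,-.024,.016,.136,.176]
P=[(-.09,y) for y in hy];Q=[at_z(p,T(c),.0625)[:2] for c in holes]
P.append((-.09,.096));Q.append(at_z(p,T((207,372)),.1065)[:2])
for c,y in (((485,125),-.152),((37,233),.198)): P.append((.052,y));Q.append(at_z(p,T(c),.068)[:2])
yaw,R,t,r=fit(P,Q);print('yaw',yaw,t,r.round(4))
inv=lambda w:R.T@(np.array(w)[:2]-t)
for c in ((322,228),(398,209),(463,192)): print('jar',inv(at_z(p,T(c),.052)).round(4))
for n,c,z in (('dropper',(165,262),.066),('amb',(368,3),.14),('clear',(155,75),.12)): print(n,inv(at_z(p,T(c),z)).round(4))
for q,z in (('tray_corner',.004),('jar_a',.004),('stop_face',.036)):
  for rr in arm.tip_of(p,q): print(q,rr['conf'],inv(at_z(p,rr['xy'],z)).round(4))
o=arm.get_obs()
Rt=np.array(o['eef_rot'])
# desired tool: z down, y along rack +/-y
for s in (1,-1):
  yv=s*np.r_[R[:,1],0];zv=np.r_[0,0,-1];D=np.c_[np.cross(yv,zv),yv,zv]
  print(s,cv2.Rodrigues(Rt.T@D)[0].ravel())
for x in (-.030,-.045): print('start',R@[x,-.06]+t)
np.savez('rack.npz',R=R,t=t,yaw=yaw)
E
```

```text
yaw 0.2548317019719354 [ 0.61383878 -0.00086883] [0.0008 0.0009 0.0011 0.0002 0.0006 0.0004 0.0011 0.0008 0.0036]
jar [ 0.002 -0.013]
jar [ 0.0028 -0.0727]
jar [ 0.0041 -0.124 ]
dropper [0.0034 0.108 ]
amb [ 0.1536 -0.0846]
clear [0.1415 0.0764]
tray_corner 0.89 [ 0.0578 -0.1522]
jar_a 0.84 [-0.2491 -0.105 ]
jar_a 0.84 [0.2449 0.02  ]
jar_a 0.77 [-0.1982  0.0518]
jar_a 0.69 [-0.0004 -0.0739]
jar_a 0.63 [-0.1788  0.2164]
jar_a 0.58 [ 0.0017 -0.1248]
jar_a 0.56 [-0.0071 -0.0257]
jar_a 0.31 [-0.0905  0.0574]
stop_face 0.95 [0.0055 0.0282]
stop_face 0.5 [-0.0833  0.0987]
1 [ 1.38188958e-05 -1.80046879e-05 -2.93763235e+00]
-1 [-1.22154351e-05 -9.37554851e-06  2.03960306e-01]
start [ 0.59993256 -0.06649365]
start [ 0.58541698 -0.07027489]
```

```bash
cat >> h.py <<'E'
try: _k=np.load('rack.npz');RR,TT=_k['R'],_k['t']
except Exception: pass
def st(target=None):
    o=arm.get_obs();w=o['tool_pos'];r=RR.T@(w[:2]-TT);R=np.array(o['eef_rot'])
    f=RR.T@o['force'][:2]
    print('t',round(o['time'],2),'rack mm',(np.r_[r,w[2]]*1e3).round(1),'F',np.r_[f,o['force'][2]].round(1),'w',round(o['width'],4),'ff',round(float(o['finger_force']),1))
    ax=np.c_[np.r_[RR[:,0],0],np.r_[-RR[:,1],0],[0,0,-1.]]
    print('rot err',cv2.Rodrigues(R.T@ax)[0].ravel().round(4))
    if target is not None:
        X=np.r_[RR@np.array(target[:2])+TT,target[2]]
        print('move tool',(R.T@(X-w)).round(4))
    return o
E
python3 -c "
from h import *
st((-.042,-.124,.13))"
```

```text
t 1.1 rack mm [-482.4 -383.   218.6] F [ 0.8 -0.7  0.4] w 0.0931 ff 0.0
rot err [-0.    -0.     0.204]
move tool [ 0.4837 -0.1644  0.0886]
```

```bash
python3 -m pendant '[{"translation":[0.05,-0.017,0],"twist":[0,0,0.03],"grip":0},{"translation":[0.1,-0.034,0],"twist":[0,0,0.1],"grip":0},{"translation":[0.4837,-0.1644,0],"twist":[0,0,0.204],"grip":0},{"translation":[0.4837,-0.1644,0],"twist":[0,0,0.204],"grip":0},{"translation":[0.4837,-0.1644,0],"twist":[0,0,0.204],"grip":0},{"translation":[0.4837,-0.1644,0],"twist":[0,0,0.204],"grip":0},{"translation":[0.4837,-0.1644,0],"twist":[0,0,0.204],"grip":0},{"translation":[0.4837,-0.1644,0],"twist":[0,0,0.204],"grip":0},{"translation":[0.4837,-0.1644,0],"twist":[0,0,0.204],"grip":0},{"translation":[0.4837,-0.1644,0.0],"twist":[0,0,0.204],"grip":0},{"translation":[0.4837,-0.1644,0.04],"twist":[0,0,0.204],"grip":0},{"translation":[0.4837,-0.1644,0.0886],"twist":[0,0,0.204],"grip":0},{"translation":[0.4837,-0.1644,0.0886],"twist":[0,0,0.204],"grip":0},{"translation":[0.4837,-0.1644,0.0886],"twist":[0,0,0.204],"grip":0}]' 20
python3 - <<'E'
from h import *
o=st((-.042,-.124,.020)); p=arm.get_image('wrist');save(p,'w1.png')
E
```

```text
time: 2.5
tool_pos: [0.6045, -0.1317, 0.1308]
eef_rot: [[0.968, 0.252, -0.001], [0.252, -0.968, 0.0], [-0.001, -0.0, -1.0]]
force: [0.2, 0.2, -0.0]
width: 0.0003
finger_force: 0.0
t 2.5 rack mm [ -42.  -124.3  130.8] F [ 0.2  0.2 -0. ] w 0.0003 ff 0.0
rot err [-0.0004  0.0006 -0.0003]
move tool [ 1.000e-04 -2.000e-04  1.108e-01]
```

View pics/w1.png

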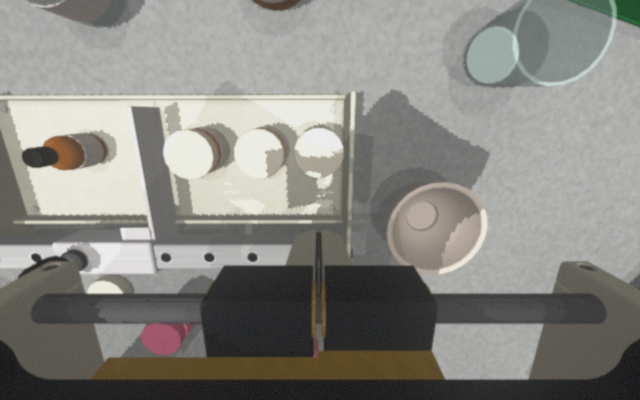

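The wrist view shows the jars upright at (192,153), (260,153) and (320,152), with the near lip and tube clear. Now I lower behind the end jar and push it.

```bash
python3 -m pendant '[{"translation":[0,0,0.05],"twist":[0,0,0],"grip":0},{"translation":[0,0,0.09],"twist":[0,0,0],"grip":0},{"translation":[0,0,0.111],"twist":[0,0,0],"grip":0},{"translation":[0.01,0,0.111],"twist":[0,0,0],"grip":0},{"translation":[0.018,0,0.111],"twist":[0,0,0],"grip":0},{"translation":[0.023,0,0.111],"twist":[0,0,0],"grip":0},{"translation":[0.028,0,0.111],"twist":[0,0,0],"grip":0},{"translation":[0.032,0,0.111],"twist":[0,0,0],"grip":0},{"translation":[0.035,0,0.111],"twist":[0,0,0],"grip":0},{"translation":[0.035,0,0.111],"twist":[0,0,0],"grip":0}]'; python3 -c "
from h import *
st()"
```

```text
time: 3.55
tool_pos: [0.6388, -0.1226, 0.0193]
eef_rot: [[0.968, 0.252, 0.001], [0.252, -0.968, -0.0], [0.001, 0.0, -1.0]]
force: [-0.6, 0.9, 0.0]
width: 0.0004
finger_force: 0.0
t 3.55 rack mm [  -6.5 -124.1   19.3] F [-0.4  1.   0. ] w 0.0004 ff 0.0
rot err [ 0.0003 -0.0007  0.0001]
```

```bash
python3 -m pendant '[{"translation":[0.002,0,0],"twist":[0,0,0],"grip":0},{"translation":[0.004,0,0],"twist":[0,0,0],"grip":0},{"translation":[0.005,0,0],"twist":[0,0,0],"grip":0},{"translation":[0.005,0,0],"twist":[0,0,0],"grip":0}]'; python3 -c "
from h import *
st()
p=arm.get_image('top')
R=lambda w:(RR.T@(w[:2]-TT)).round(4)
for r in arm.tip_of(p,'jar_a'): print(r['conf'],np.round(r['xy'],0),R(at_z(p,r['xy'],.004)))
o=arm.get_obs();p=arm.get_image('wrist')
for r in arm.tip_of(p,'jar_a'): print('w',r['conf'],np.round(r['xy'],0),R(at_z(p,r['xy'],.004,o)))
"
```

```text
time: 3.95
tool_pos: [0.6431, -0.1214, 0.019]
eef_rot: [[0.968, 0.252, -0.0], [0.252, -0.968, -0.0], [-0.0, -0.0, -1.0]]
force: [-2.4, -1.0, 1.5]
width: 0.0006
finger_force: 1.2
t 3.95 rack mm [  -2.  -124.1   19. ] F [-2.6 -0.4  1.5] w 0.0006 ff 1.2
rot err [-0.      0.0002 -0.    ]
0.85 [337. 216.] [-0.0062 -0.0108]
0.8 [297. 118.] [0.2483 0.0242]
0.63 [256. 310.] [-0.1715  0.2269]
0.52 [333. 302.] [-0.1987  0.0468]
w 0.86 [246. 228.] [ 0.0028 -0.0744]
w 0.69 [356. 157.] [ 0.0516 -0.1485]
w 0.66 [317. 188.] [ 0.0313 -0.1233]
w 0.62 [152. 222.] [ 0.0071 -0.01  ]
```

```bash
python3 -m pendant '[{"translation":[0.0015,0,0],"twist":[0,0,0],"grip":0},{"translation":[0.0025,0,0],"twist":[0,0,0],"grip":0},{"translation":[0.0025,0,0],"twist":[0,0,0],"grip":0}]'; python3 -c "
from h import *
st()
"
```

```text
time: 4.45
tool_pos: [0.6434, -0.1213, 0.0191]
eef_rot: [[0.968, 0.252, -0.005], [0.252, -0.968, -0.0], [-0.005, -0.001, -1.0]]
force: [-15.6, -4.8, 12.4]
width: 0.0005
finger_force: 8.3
t 4.45 rack mm [  -1.8 -124.    19.1] F [-16.3  -0.7  12.4] w 0.0005 ff 8.3
rot err [-0.0013  0.0053  0.0002]
```

```bash
python3 -m pendant '[{"translation":[-0.02,0,0],"twist":[0,0,0],"grip":0},{"translation":[-0.04,0,0],"twist":[0,0,0],"grip":0},{"translation":[-0.04,-0.03,0],"twist":[0,0,0],"grip":0},{"translation":[-0.04,-0.051,0],"twist":[0,0,0],"grip":0},{"translation":[-0.03,-0.051,0],"twist":[0,0,0],"grip":0},{"translation":[-0.023,-0.051,0],"twist":[0,0,0],"grip":0},{"translation":[-0.017,-0.051,0],"twist":[0,0,0],"grip":0},{"translation":[-0.012,-0.051,0],"twist":[0,0,0],"grip":0},{"translation":[-0.008,-0.051,0],"twist":[0,0,0],"grip":0},{"translation":[-0.005,-0.051,0],"twist":[0,0,0],"grip":0},{"translation":[-0.002,-0.051,0],"twist":[0,0,0],"grip":0},{"translation":[-0.001,-0.051,0],"twist":[0,0,0],"grip":0},{"translation":[-0.001,-0.051,0],"twist":[0,0,0],"grip":0}]'; python3 -c "
from h import *
st((.034,-.025,.12))
o=arm.get_obs();p=arm.get_image('wrist');save(p,'w2.png')
R=lambda w:(RR.T@(w[:2]-TT)).round(4)
for r in arm.tip_of(p,'jar_a'): print('w',r['conf'],np.round(r['xy'],0),R(at_z(p,r['xy'],.004,o)))
"
```

```text
time: 5.75
tool_pos: [0.6304, -0.0722, 0.019]
eef_rot: [[0.968, 0.252, -0.004], [0.252, -0.968, -0.0], [-0.004, -0.001, -1.0]]
force: [-10.6, -4.1, 7.8]
width: 0.0004
finger_force: 5.8
t 5.75 rack mm [ -1.9 -73.2  19. ] F [-11.3  -1.3   7.8] w 0.0004 ff 5.8
rot err [-0.0006  0.0036  0.    ]
move tool [ 0.0356 -0.0482 -0.1011]
w 0.87 [392. 192.] [ 0.0283 -0.1224]
w 0.79 [319. 190.] [ 0.0301 -0.074 ]
w 0.79 [228. 223.] [ 0.0062 -0.0111]
```

View pics/w2.png

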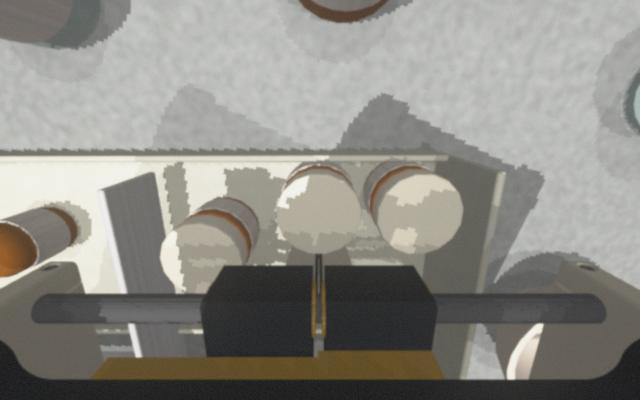

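```bash
python3 -m pendant '[{"translation":[-0.02,0,0],"twist":[0,0,0],"grip":0},{"translation":[-0.02,-0.01,-0.05],"twist":[0,0,0],"grip":0},{"translation":[0,-0.03,-0.08],"twist":[0,0,0],"grip":0},{"translation":[0.039,-0.045,-0.08],"twist":[0,0,0],"grip":0},{"translation":[0.039,-0.045,-0.08],"twist":[0,0,0],"grip":0},{"translation":[0.039,-0.045,-0.05],"twist":[0,0,0],"grip":0},{"translation":[0.039,-0.045,-0.02],"twist":[0,0,0],"grip":0},{"translation":[0.039,-0.045,0],"twist":[0,0,0],"grip":0},{"translation":[0.039,-0.045,0],"twist":[0,0,0],"grip":0}]'; python3 -c "
from h import *
st((.038,-.0445,.02))
"
```

```text
time: 6.75
tool_pos: [0.6562, -0.0183, 0.0159]
eef_rot: [[0.968, 0.252, -0.005], [0.252, -0.968, 0.001], [-0.005, -0.002, -1.0]]
force: [0.3, -0.9, 0.7]
width: 0.0003
finger_force: 0.0
t 6.75 rack mm [ 36.6 -27.6  15.9] F [ 0.  -1.   0.7] w 0.0003 ff 0.0
rot err [-0.0018  0.0046 -0.0003]
move tool [ 0.0014  0.0169 -0.0041]
```

```bash
python3 -m pendant '[{"translation":[0,0.004,0],"twist":[0,0.0046,0],"grip":0},{"translation":[0,0.007,0],"twist":[0,0.0046,0],"grip":0},{"translation":[0,0.010,0],"twist":[0,0.0046,0],"grip":0},{"translation":[0,0.013,0],"twist":[0,0.0046,0],"grip":0},{"translation":[0,0.015,0],"twist":[0,0.0046,0],"grip":0},{"translation":[0,0.0155,0],"twist":[0,0.0046,0],"grip":0},{"translation":[0,0.0155,0],"twist":[0,0.0046,0],"grip":0}]'; python3 -c "
from h import *
st((.038,-.0445,.02))
"
```

```text
time: 7.45
tool_pos: [0.6625, -0.0331, 0.0197]
eef_rot: [[0.968, 0.252, 0.005], [0.252, -0.968, 0.002], [0.006, -0.0, -1.0]]
force: [-0.3, 4.6, 5.4]
width: 0.0006
finger_force: 2.6
t 7.45 rack mm [ 39.  -43.4  19.7] F [0.9 4.6 5.4] w 0.0006 ff 2.6
rot err [-0.0001 -0.0057 -0.    ]
move tool [-0.001   0.0011 -0.0003]
```

```bash
python3 -m pendant '[{"translation":[0,-0.005,0],"twist":[0,0,0],"grip":0},{"translation":[0,-0.006,-0.05],"twist":[0,0,0],"grip":0},{"translation":[-0.02,-0.015,-0.08],"twist":[0,0,0],"grip":0},{"translation":[-0.06,-0.027,-0.08],"twist":[0,0,0],"grip":0},{"translation":[-0.083,-0.027,-0.08],"twist":[0,0,0],"grip":0},{"translation":[-0.083,-0.027,-0.08],"twist":[0,0,0],"grip":0},{"translation":[-0.083,-0.027,-0.04],"twist":[0,0,0],"grip":0},{"translation":[-0.083,-0.027,-0.01],"twist":[0,0,0],"grip":0},{"translation":[-0.083,-0.027,-0.01],"twist":[0,0,0],"grip":0},{"translation":[-0.07,-0.027,-0.01],"twist":[0,0,0],"grip":0},{"translation":[-0.06,-0.027,-0.01],"twist":[0,0,0],"grip":0},{"translation":[-0.054,-0.027,-0.01],"twist":[0,0,0],"grip":0},{"translation":[-0.049,-0.027,-0.01],"twist":[0,0,0],"grip":0},{"translation":[-0.045,-0.027,-0.01],"twist":[0,0,0],"grip":0},{"translation":[-0.042,-0.027,-0.01],"twist":[0,0,0],"grip":0},{"translation":[-0.040,-0.027,-0.01],"twist":[0,0,0],"grip":0},{"translation":[-0.040,-0.027,-0.01],"twist":[0,0,0],"grip":0}]'; python3 -c "
from h import *
st((-.002,-.016,.03))
"
```

```text
time: 9.15
tool_pos: [0.6159, -0.0174, 0.0289]
eef_rot: [[0.968, 0.252, 0.003], [0.252, -0.968, 0.001], [0.003, -0.0, -1.0]]
force: [-5.2, -1.8, 4.9]
width: 0.0002
finger_force: 2.8
t 9.15 rack mm [ -2.2 -16.5  28.9] F [-5.5 -0.4  4.9] w 0.0002 ff 2.8
rot err [-0.0003 -0.0028  0.0001]
move tool [ 0.0002 -0.0005 -0.0011]
```

```bash
python3 -m pendant '[{"translation":[-0.015,0,0],"twist":[0,0,0],"grip":0},{"translation":[-0.015,0.034,0],"twist":[0,0,0],"grip":0},{"translation":[-0.015,0.068,0],"twist":[0,0,0],"grip":0},{"translation":[-0.008,0.068,0],"twist":[0,0,0],"grip":0},{"translation":[-0.003,0.068,0],"twist":[0,0,0],"grip":0},{"translation":[0,0.068,0],"twist":[0,0,0],"grip":0},{"translation":[0,0.068,0],"twist":[0,0,0],"grip":0},{"translation":[-0.015,0.068,0],"twist":[0,0,0],"grip":0},{"translation":[-0.015,0.09,0],"twist":[0,0,0],"grip":0},{"translation":[-0.015,0.110,0],"twist":[0,0,0],"grip":0},{"translation":[-0.008,0.110,0],"twist":[0,0,0],"grip":0},{"translation":[-0.003,0.110,0],"twist":[0,0,0],"grip":0},{"translation":[0,0.110,0],"twist":[0,0,0],"grip":0},{"translation":[0,0.110,0],"twist":[0,0,0],"grip":0}]'; python3 -c "
from h import *
st((-.002,-.127,.03))
"; python3 -m pendant '[{"translation":[-0.02,0,0],"twist":[0,0,0],"grip":0},{"translation":[-0.04,0,-0.04],"twist":[0,0,0],"grip":0},{"translation":[-0.06,0,-0.09],"twist":[0,0,0],"grip":0},{"translation":[-0.08,-0.02,-0.12],"twist":[0,0,0],"grip":0},{"translation":[-0.08,-0.06,-0.12],"twist":[0,0,0],"grip":0},{"translation":[-0.08,-0.06,-0.12],"twist":[0,0,0],"grip":0}]';python3 -c "
from h import *
R=lambda w:(RR.T@(w[:2]-TT)).round(4)
o=st((-.09,.096,.1255));p=arm.get_image('wrist');save(p,'w3.png')
for r in arm.tip_of(p,'jar_a'): print('w',r['conf'],np.round(r['xy'],0),R(at_z(p,r['xy'],.004,o)))
p=arm.get_image('top');save(p,'t3.png')
for q,z in(('knob',.0945),('stop_face',.036)):
  for r in arm.tip_of(p,q): print(q,r['conf'],np.round(r['xy'],0),R(at_z(p,r['xy'],z)))
"
```

```text
time: 10.55
tool_pos: [0.6437, -0.123, 0.0287]
eef_rot: [[0.967, 0.253, 0.002], [0.253, -0.967, 0.001], [0.002, -0.001, -1.0]]
force: [-5.0, -3.1, 4.1]
width: 0.0004
finger_force: 2.6
t 10.55 rack mm [  -1.9 -125.7   28.7] F [-5.6 -1.7  4.1] w 0.0004 ff 2.6
rot err [-0.0006 -0.0022  0.0011]
move tool [-0.0001  0.0013 -0.0013]
time: 11.15
tool_pos: [0.5503, -0.0826, 0.1497]
eef_rot: [[0.967, 0.254, 0.005], [0.254, -0.967, 0.002], [0.006, -0.0, -1.0]]
force: [0.5, -1.0, -0.1]
width: 0.0004
finger_force: 0.0
t 11.15 rack mm [-82.  -63.1 149.7] F [ 0.2 -1.1 -0.1] w 0.0004 ff 0.0
rot err [-0.0002 -0.0057  0.0024]
move tool [-0.0077 -0.1591  0.0242]
w 0.91 [377.  84.] [ 0.0282 -0.1238]
w 0.84 [338.  87.] [ 0.0252 -0.0831]
w 0.76 [ 90. 258.] [-0.1726  0.217 ]
w 0.67 [230. 272.] [-0.1906  0.0469]
w 0.66 [268.  81.] [ 0.031  -0.0114]
knob 0.44 [299. 259.] [-0.0827  0.0933]
stop_face 0.94 [318. 216.] [0.0022 0.0324]
```

View pics/w3.png

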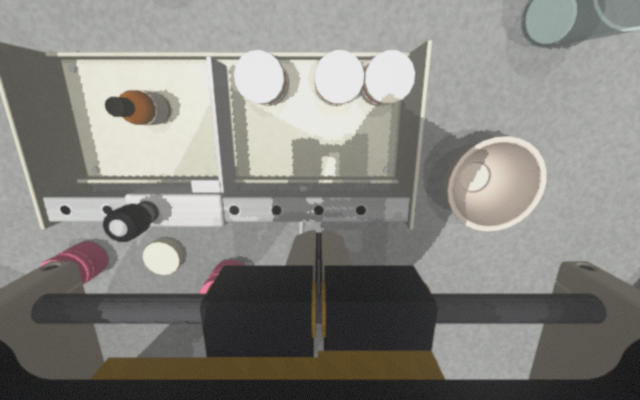

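The row stands along the far lip: jars at (260,78), (340,78) and (390,78), all upright. The knob is at (130,222), so I go there next.

```bash
python3 -m pendant '[{"translation":[-0.002,-0.05,0],"twist":[0,0.0,0.0024],"grip":0.6},{"translation":[-0.005,-0.1,0],"twist":[0,0.0,0.0024],"grip":0.6},{"translation":[-0.008,-0.15,0],"twist":[0,0,0.0024],"grip":0.6},{"translation":[-0.008,-0.1591,0],"twist":[0,0,0.0024],"grip":0.6},{"translation":[-0.008,-0.1591,0],"twist":[0,0,0.0024],"grip":0.6},{"translation":[-0.008,-0.1591,0],"twist":[0,0,0.0024],"grip":0.6},{"translation":[-0.008,-0.1591,0],"twist":[0,0,0.0024],"grip":0.6}]';python3 -c "
from h import *
o=st((-.09,.096,.077));p=arm.get_image('wrist');save(p,'w4.png')
R=lambda w:(RR.T@(w[:2]-TT)).round(4)
for r in arm.tip_of(p,'knob'): print('w',r['conf'],np.round(r['xy'],0),R(at_z(p,r['xy'],.0945,o)))
"
```

```text
time: 12.1
tool_pos: [0.5039, 0.0647, 0.1483]
eef_rot: [[0.969, 0.248, 0.004], [0.248, -0.969, 0.001], [0.005, 0.0, -1.0]]
force: [0.8, -1.0, 0.2]
width: 0.0517
finger_force: 0.0
t 12.1 rack mm [-89.8  91.1 148.3] F [ 0.5 -1.2  0.2] w 0.0517 ff 0.0
rot err [ 0.0002 -0.0045 -0.0041]
move tool [-0.0005 -0.0049  0.0713]
w 0.74 [557.  49.] [ 0.0337 -0.0779]
w 0.66 [311. 214.] [-0.0888  0.0969]
```

View pics/w4.png

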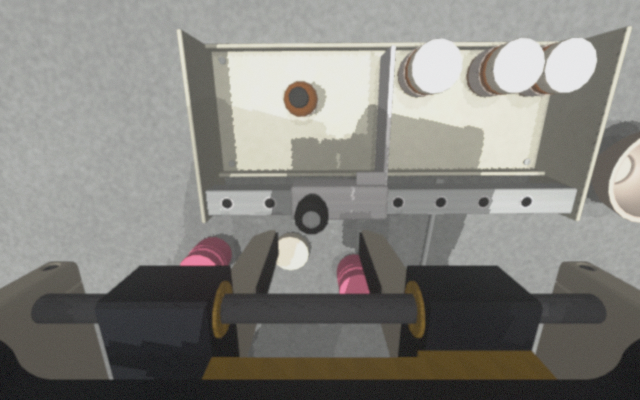

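The knob is at (311,214), between the open fingers and agreeing with the fitted rack (-90, 96). I correct 5 mm sideways, lower and grip.

```bash
python3 -m pendant '[{"translation":[-0.001,-0.005,0.0],"twist":[0,0,-0.004],"grip":0.6},{"translation":[-0.001,-0.005,0.03],"twist":[0,0,-0.004],"grip":0.6},{"translation":[-0.001,-0.005,0.055],"twist":[0,0,-0.004],"grip":0.6},{"translation":[-0.001,-0.005,0.0713],"twist":[0,0,-0.004],"grip":0.6},{"translation":[-0.001,-0.005,0.0713],"twist":[0,0,-0.004],"grip":0.6},{"translation":[-0.001,-0.005,0.0713],"twist":[0,0,-0.004],"grip":0.6}]';python3 -c "
from h import *
o=st((-.09,.096,.077))"
```

```text
time: 12.8
tool_pos: [0.5016, 0.0706, 0.0775]
eef_rot: [[0.967, 0.253, 0.004], [0.253, -0.967, 0.001], [0.005, -0.0, -1.0]]
force: [-0.1, 0.4, -0.3]
width: 0.0557
finger_force: 0.0
t 12.8 rack mm [-90.6  97.5  77.5] F [-0.   0.4 -0.3] w 0.0557 ff 0.0
rot err [-0.     -0.0046  0.0014]
move tool [0.0006 0.0015 0.0005]
```

```bash
python3 -m pendant '[{"translation":[0.0006,0.0015,0],"twist":[0,0,0],"grip":0.28},{"translation":[0.0006,0.0015,0],"twist":[0,0,0],"grip":0.2},{"translation":[0.0006,0.0015,0],"twist":[0,0,0],"grip":0.1},{"translation":[0.0006,0.0015,0],"twist":[0,0,0],"grip":0.1},{"translation":[0.0006,0.0015,0],"twist":[0,0,0],"grip":0.1}]' 40;python3 -c "
from h import *
o=st((-.09,.096,.077))"
```

```text
time: 13.3
tool_pos: [0.5026, 0.0694, 0.0775]
eef_rot: [[0.967, 0.254, 0.005], [0.254, -0.967, 0.001], [0.005, 0.0, -1.0]]
force: [-0.9, -0.5, 3.9]
width: 0.0274
finger_force: 40.0
t 13.3 rack mm [-90.   96.1  77.5] F [-1.  -0.2  3.9] w 0.0274 ff 40.0
rot err [ 0.0001 -0.0052  0.0016]
move tool [-0.      0.0001  0.0005]
```

```bash
python3 -m pendant '[{"translation":[0,0,-0.003],"twist":[0,0,0],"grip":0.1},{"translation":[0,0,-0.006],"twist":[0,0,0],"grip":0.1},{"translation":[0,0,-0.009],"twist":[0,0,0],"grip":0.1},{"translation":[0,0,-0.0107],"twist":[0,0,0],"grip":0.1},{"translation":[0,0,-0.0107],"twist":[0,0,0],"grip":0.1},{"translation":[0,0,-0.0107],"twist":[0,0,0],"grip":0.1}]';python3 -c "
from h import *
o=st((-.09,.056,.0877))"
```

```text
time: 13.9
tool_pos: [0.5024, 0.0693, 0.0878]
eef_rot: [[0.967, 0.254, 0.005], [0.254, -0.967, 0.001], [0.005, 0.0, -1.0]]
force: [3.6, 0.6, -8.3]
width: 0.0274
finger_force: 40.0
t 13.9 rack mm [-90.1  96.   87.8] F [ 3.6 -0.3 -8.3] w 0.0274 ff 40.0
rot err [ 0.0001 -0.0048  0.0015]
move tool [0.     0.04   0.0001]
```

```bash
python3 -m pendant '[{"translation":[0,0.002,0],"twist":[0,0,0],"grip":0.1},{"translation":[0,0.006,0],"twist":[0,0,0],"grip":0.1},{"translation":[0,0.010,0],"twist":[0,0,0],"grip":0.1},{"translation":[0,0.014,0],"twist":[0,0,0],"grip":0.1},{"translation":[0,0.018,0],"twist":[0,0,0],"grip":0.1},{"translation":[0,0.022,0],"twist":[0,0,0],"grip":0.1},{"translation":[0,0.025,0],"twist":[0,0,0],"grip":0.1},{"translation":[0,0.028,0],"twist":[0,0,0],"grip":0.1},{"translation":[0,0.031,0],"twist":[0,0,0],"grip":0.1},{"translation":[0,0.034,0],"twist":[0,0,0],"grip":0.1},{"translation":[0,0.037,0],"twist":[0,0,0],"grip":0.1},{"translation":[0,0.039,0],"twist":[0,0,0],"grip":0.1},{"translation":[0,0.040,0],"twist":[0,0,0],"grip":0.1},{"translation":[0,0.040,0],"twist":[0,0,0],"grip":0.1},{"translation":[0,0.040,0],"twist":[0,0,0],"grip":0.1}]';python3 -c "
from h import *
o=st((-.09,.056,.0772))"
```

```text
time: 15.4
tool_pos: [0.5125, 0.0308, 0.0877]
eef_rot: [[0.967, 0.254, 0.004], [0.254, -0.967, 0.002], [0.005, -0.0, -1.0]]
force: [3.7, 2.2, -7.5]
width: 0.0273
finger_force: 40.0
t 15.4 rack mm [-90.   56.2  87.7] F [ 4.1  1.2 -7.5] w 0.0273 ff 40.0
rot err [-0.0004 -0.0047  0.0015]
move tool [0.     0.0002 0.0105]
```

```bash
python3 -m pendant '[{"translation":[0,0.0002,0.003],"twist":[0,0,0],"grip":0.1},{"translation":[0,0.0002,0.006],"twist":[0,0,0],"grip":0.1},{"translation":[0,0.0002,0.009],"twist":[0,0,0],"grip":0.1},{"translation":[0,0.0002,0.0105],"twist":[0,0,0],"grip":0.1},{"translation":[0,0.0002,0.0112],"twist":[0,0,0],"grip":0.1},{"translation":[0,0.0002,0.0112],"twist":[0,0,0],"grip":0.1}]';python3 -c "
from h import *
o=st((-.09,.056,.0775))
R=lambda w:(RR.T@(w[:2]-TT)).round(4)
p=arm.get_image('wrist');save(p,'w5.png')
for r in arm.tip_of(p,'jar_a'): print('w',r['conf'],np.round(r['xy'],0),R(at_z(p,r['xy'],.004,o)))
p=arm.get_image('side');save(p,'s5.png')
a=p['pixels'][110:270,230:440,::-1];cv2.imwrite('pics/s5c.png',cv2.resize(a,None,fx=3.7,fy=3.7,interpolation=2))
"
```

```text
time: 16.0
tool_pos: [0.5127, 0.0306, 0.0774]
eef_rot: [[0.967, 0.254, 0.005], [0.254, -0.967, 0.001], [0.005, -0.0, -1.0]]
force: [-0.2, 2.3, 7.0]
width: 0.0271
finger_force: 40.0
t 16.0 rack mm [-89.9  55.9  77.4] F [0.4 2.3 7. ] w 0.0271 ff 40.0
rot err [-0.0001 -0.005   0.0016]
move tool [-0.0001 -0.0001 -0.0001]
w 0.96 [439.  62.] [ 0.0298 -0.0378]
w 0.86 [495.  61.] [ 0.03   -0.0809]
w 0.83 [154. 284.] [-0.1682  0.2153]
w 0.56 [548.  66.] [ 0.027 -0.123]
w 0.56 [329. 305.] [-0.1928  0.045 ]
```

View pics/w5.png

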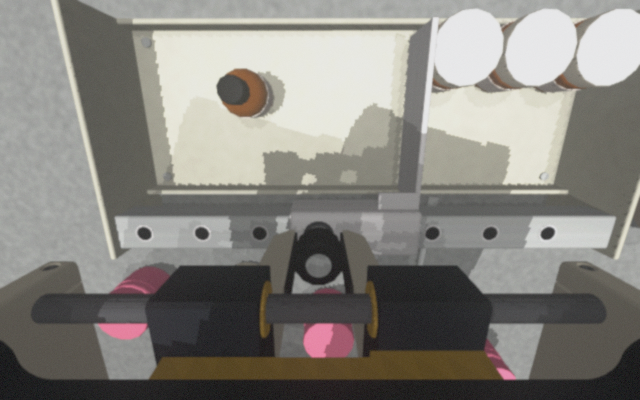

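View pics/s5c.png

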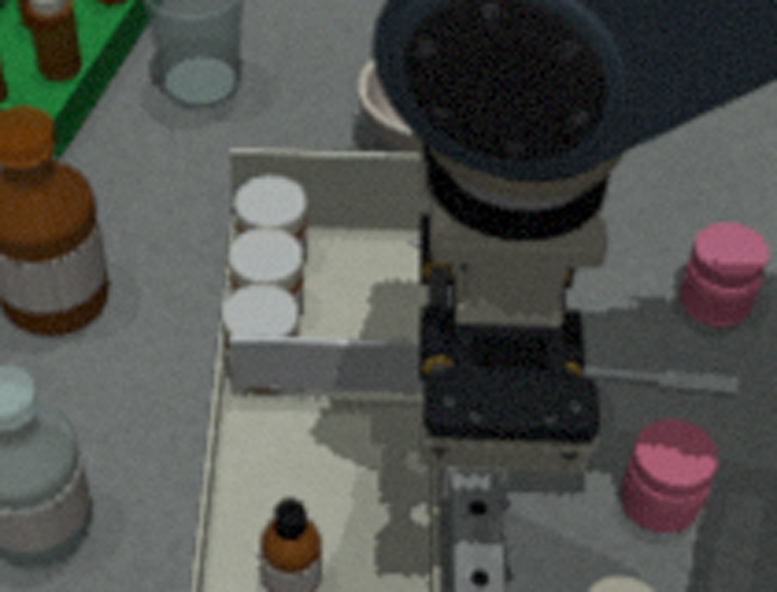

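The row is straight along the far lip and closed up by the stop plate. The knob is gripped at y 55.9 (the hole is at 56), back at its home height and resting on a hard stop at 7 N, so the pin is home.

```bash
python3 -c "
from plant import arm
print(arm.finish_job())"
```

```text
the job is handed in; nothing more can be done
None
```

The three amber jars are in a straight row against the far lip. The stop is one hole along, with its pin home, and the gripper is still holding the knob for your safety clip; handed in at about 16 s of the 58 s.

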